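# Lift the basket out of the ultrasonic bath by its swing-up handle and hold it level

## Task

The ultrasonic bath on the bench has finished its cleaning run and has been drained. Leaving the wire basket standing in the tank, swing its folded carrying handle up until it snaps home upright; then lift the basket out by that handle, with the amber bottle and the beaker still standing in it, and finish while holding it level and still over the tank, its feet at least 2 cm above the tank's rim, for the last drops to fall back in. Do not put it down or let go at the end, and leave the other things on the bench where they are.

Things in the scene. Friction and masses are not known exactly. Their poses are not given: they have to be found in the camera images.
- bath: ultrasonic bath fixed on the bench: white housing 150 (x) x 250 (y) x 120 mm high, open steel tank in its top, control panel with two black knobs on its front (-x) face. Origin: centre of its underside, z up. Tank inside 112 (x) x 206 (y) mm, centred, 62 mm deep: floor 58 mm, rim 120 mm above the origin.
- basket: loose steel wire basket, 98 (x) x 192 (y) mm outside, standing in the tank with 7 mm to spare all round, axes nearly along the bath's. Origin: centre of its underside, at the bottom of its four feet; z up. Its floor is 9 mm, wire rim 58 mm, handle hinge 77 mm above the origin. 370 g with handle (within 15 percent), contents about 180 g more.
- handle (a joint): angle (rad) of the carrying handle about its hinge along the basket's y. 0: folded, grip out on the basket's -x side, handle 10 degrees above level; grows swinging up; 1.396: upright on its stop, grip straight above the basket's centre. Starts 0 to 0.35 and stays where left there; a sprung plunger resists (2.5 N at the grip) from 0.6 to a crest at 1.05; past about 1.2 it pushes the handle home; seated: above 1.33.
- grip (a point): centre of the handle's black round grip sleeve, 17 mm thick, 100 mm long, along the basket's y axis, 90 mm from the hinge line; it can turn between gripper pads as the handle swings. Beyond the sleeve the handle is bare 7 mm rod, 206 mm over all, with arms back to the basket's two ends. This frame turns with the handle.
- hinge (a point): middle of the handle's hinge line, 77 mm straight above the basket's origin, 15 mm above the tank's rim while the basket stands in the tank.
- amber_bottle: amber reagent bottle with white cap, 48 mm thick, 86 mm high, about 120 g, standing loose in one end of the basket near its centre line. Origin: centre of its underside, z up.
- beaker: glass beaker, 53 mm thick, 70 mm high, about 60 g, standing loose in the other end of the basket near its centre line. Origin: centre of its underside, z up.
- reagent_bottle: bystander: clear reagent bottle with blue cap, 56 mm thick, 100 mm high, on the bench to the left of the bath. Origin: centre of its underside.
- small_beaker: bystander: glass beaker, 45 mm thick, 58 mm high, on the bench to the right of the bath. Origin: centre of its underside.
- vial_rack: bystander: vial rack full of vials, 70 x 128 x 42 mm, on the bench to the right and in front. Origin: centre of its underside.
- wrench: bystander: spanner lying on the bench, 25 x 149 x 6 mm, front left. Origin: its middle.
- screwdriver: bystander: screwdriver lying on the bench along the front edge, 23 x 180 x 20 mm. Origin: its middle.
- syringe: bystander: plastic syringe lying on the bench at the left, 20 x 115 x 20 mm. Origin: its middle.

How it is judged:
On the way:
1. the handle is swung up and seated upright (above 1.33) while the basket still stands level in the tank, its feet less than 12 mm off the tank floor (value of joint handle above 1.33 rad and z of basket in the frame of bath below 0.07 m and angle between basket's own z axis and vertical below 0.12 rad), for 0.2 s.
At the end, for the whole second after the job is handed in: Basket held in the air by its seated handle (above 1.33): feet 19 mm or more above the tank's rim, centre within 50 mm of the tank's, tilt under 0.12 rad, slower than 0.03 m/s and 0.2 rad/s, borne by the fingers, clear of the bath; bottle and beaker stand in it within 0.2 rad of upright (z of basket in the frame of bath above 0.139 m and horizontal distance between basket and bath below 0.05 m and angle between basket's own z axis and vertical below 0.12 rad and linear speed of basket below 0.03 m/s and angular speed of basket below 0.2 rad/s and value of joint handle above 1.33 rad and contact force between the fingers and basket above 2 N and contact force between basket and bath below 0.1 N and x of amber_bottle in the frame of basket between -0.045 and 0.045 m and y of amber_bottle in the frame of basket between -0.092 and 0.092 m and z of amber_bottle in the frame of basket between 0 and 0.025 m and angle between each of amber_bottle, beaker's own z axis and vertical below 0.2 rad and x of beaker in the frame of basket between -0.045 and 0.045 m and y of beaker in the frame of basket between -0.092 and 0.092 m and z of beaker in the frame of basket between 0 and 0.025 m); the arm keeps its last pose, push and grip.
It fails at once if bottle or beaker tipped by more than 0.5 rad (angle between any of amber_bottle, beaker's own z axis and vertical above 0.5 rad).
It fails at once if another thing on the bench is moved by more than 30 mm (distance of any of reagent_bottle, small_beaker, vial_rack, wrench, screwdriver, syringe from where it was at the start of the episode above 0.03 m).
It also fails if it takes over 42 s, if anything falls off the work surface, if the arm or the gripper's body presses on something with over 40 N, if the wrist force passes 120 N, or if a joint passes its speed limit or range.

## Robot

A 7-joint arm with a two-finger parallel gripper is mounted at the origin on a cart in front of the work surface, level with it; the furniture and walls round the work are solid. World frame = base frame: x ahead of the robot, y to its left, z up, the work surface at z = 0. Lengths are in m, angles in rad, forces in N, time in s.
With the tool pointing down it reaches from about 0.4 to 0.85 m from the base axis. Payload 10.4 kg.
Tool frame: the origin (TCP) lies on the centre line of the jaws, within the pads' length; the fingertips stand bot.finger_overhang ahead of it and the grasp point (between the pads) is the TCP (bot.finger_overhang is the distance from the TCP to the fingertips, in m); z points along the fingers, y is the line along which they close (so a half turn about z gives the same grasp; the last joint's range is limited). The gripper opens to 87 mm and grips with 3 to 60 N. Pads are 19 mm wide; open, the fingers measure 117 mm over their backs; the gripper's body (75 mm by 190 mm) begins 51 mm behind the grasp point.
Start: joints at [1.201, 0.332, -0.065, 1.46, 0.022, 1.35, -0.088], TCP at [0.212, -0.588, 0.242] pointing down, gripper open.
Joint ranges: [-2.6, 2.6], [-0.5, 2.12], [-1.47, 1.34], [0.16, 2.42], [-1.27, 4.41], [0.06, 2.06], [-2.6, 2.6]. Speed limits (rad/s): [2.22, 2.22, 2.79, 2.79, 3.14, 3.14, 3.14].

## Interface

Orientations are given as a unit quaternion [w, x, y, z].
In Python, from station import bot gives the robot as it stands.
- The arm moves only by the tool carry_out, never from a script. Its argument "series" is a list of rows, each an object with "dp": the shift along the world's x, y, z in cm, a list of three; "twist": the turn about the world's z in rad; "jaw": the finger opening in cm, from 0 to 8.7. A call has 1 to 10 rows; each row is the pose to reach, as a shift and turn from the pose commanded when the call began; what a row does not reach only later rows make up. A row lasts 1/10 s, in which the tool goes at most 50 mm and 8.59 degrees, less where a joint would pass 70% of its speed; a pose out of reach is approached as far as the arm can. A call with a gripper value outside its range is refused whole. The fingers move at their own pace and stop on an object; "grip_force" is the grip in N (left out, the last holds). Time passes only in rows, so rows that repeat a pose let the fingers close. It gives the time, the measured TCP pose, the force, the opening and the grip force at its end, in the units of the state.
- bot.read_state(): the state, without advancing time (a new reading comes with each control period).
- bot.get_image(name): name is "scene" or "top" or "wrist"; returns the picture (420x560x3 uint8, red, green, blue); there is no depth.
- bot.camera_model(name): a dict with "fx", "fy", "cx", "cy" (pixels), "cam_to_world" (4x4, takes a point from camera to world coordinates). Camera axes: x right, y up, looking along -z (the intrinsics and any distortion apply to the point x, -y, -z); pixel columns grow to the right and rows downward; lengths in m; the calibration is good to about 2 mm. A picture is of the moment at which its call begins: read the wrist's pose just before it. camera_model takes no time and is no camera call; for the wrist camera it gives the pose at the moment of the call.
- bot.close_job(): hands the job in; it is judged then, once.
The state is a dict: "t": time; "joint_pos": joint angles; "joint_velocities": joint speeds; "joint_torque": joint torques, N m; "tcp_pos": TCP position; "ee_rot": TCP orientation; "ft_force": force on the tool from outside, world axes, zero at the start; "wrist_torque": the same for the moment, N m; "grip_width": finger opening in m; "finger_force": force on a finger pad.
Only numpy, scipy, OpenCV 4.12 (cv2) and the standard library are available. Lean on these libraries where they do the work, as an engineer would, in place of code of your own. Each camera call takes 0.05 s, during which the arm holds its last target. There are 200 camera calls.

## Working session

There is one attempt and no reset: what is moved stays moved. The work goes in short steps, Python scripts to look and compute and a tool call to move; the robot and the scene stay as the last step left them, time stands still between calls to the robot, and variables do not carry over. Pictures are saved under pics/ and viewed, at most 10 in all, crops included, and the job is handed in when it is done.

Besides the shell and the picture viewer there is one more tool, called as name(argument=value, ...) on one line, values as JSON. carry_out: Moves the arm, as the interface text tells. Its arguments: {"type":"object","properties":{"series":{"type":"array"},"grip_force":{"type":"number"}},"required":["series"]}

```bash
mkdir -p pics; ls; python3 - <<'E'
from station import bot
import cv2
s=bot.read_state(); print(s, bot.finger_overhang)
for n in("scene","top"):
    cv2.imwrite(f"pics/{n}0.png",bot.get_image(n)[:,:,::-1]); print(n,bot.camera_model(n))
E
```

```text
pics
{'t': 0.0, 'joint_pos': array([ 1.20140005,  0.33284884, -0.06470982,  1.46094918,  0.02164848,
        1.34990689, -0.08847741]), 'joint_velocities': array([-0.00123004, -0.00175023, -0.00107338, -0.00075452, -0.00106238,
       -0.00063641,  0.0006192 ]), 'joint_torque': array([ 5.73586731e-04, -6.23251605e+01,  2.49020860e-02, -3.89902925e+01,
       -6.13761367e-02,  3.96398990e-02,  1.13788838e-04]), 'tcp_pos': array([ 0.21229069, -0.58745284,  0.24076459]), 'ee_rot': array([-6.85378029e-04,  9.84998432e-01,  1.72561840e-01, -1.76358601e-04]), 'ft_force': array([ 0.22497302, -0.42372024,  0.34667463]), 'wrist_torque': array([-0.00595012,  0.04730038,  0.03192728]), 'finger_force': 0.0, 'grip_width': 0.08692861566355013} 0.019
scene {'fx': 455.7376648220814, 'fy': 455.7376648220814, 'cx': 280.84045889618824, 'cy': 206.20223528433993, 'cam_to_world': array([[-0.8428827 ,  0.27248321, -0.46400609, -0.03655048],
       [-0.53767663, -0.46057999,  0.70623644,  0.70600543],
       [-0.02127435,  0.84475971,  0.53472276,  0.69358882],
       [ 0.        ,  0.        ,  0.        ,  1.        ]])}
top {'fx': 518.947101424653, 'fy': 518.947101424653, 'cx': 277.28955374409725, 'cy': 202.81143825216589, 'cam_to_world': array([[ 0.05790996,  0.97260425, -0.22513866,  0.14786968],
       [-0.99832002,  0.05684455, -0.0112172 , -0.04574987],
       [ 0.00188801,  0.22541002,  0.97426216,  1.4641188 ],
       [ 0.        ,  0.        ,  0.        ,  1.        ]])}
```

View pics/scene0.png

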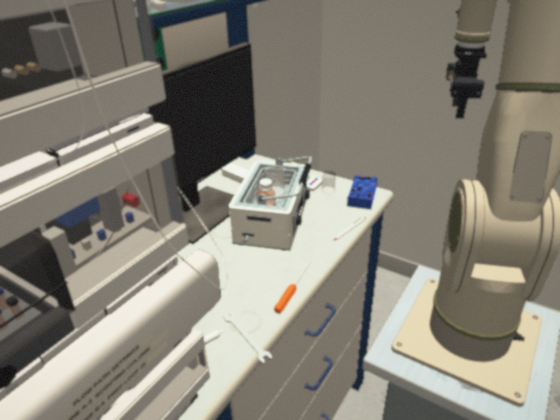

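View pics/top0.png

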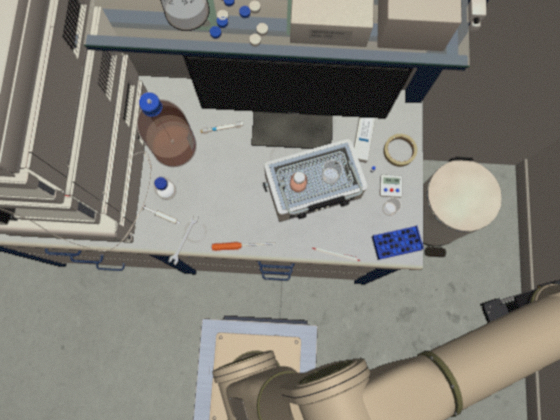

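The top view shows the bath at about (315,180), rotated roughly 15°, with the amber bottle left of centre (299,180) and the beaker on the right (331,173). The handle's grip isn't clear yet, so I'll zoom in on both views.

```bash
python3 - <<'E'
import cv2,numpy as np
a=cv2.imread("pics/top0.png")[130:225,250:380]; b=cv2.imread("pics/scene0.png")[145:255,220:350]
cv2.imwrite("pics/c1.png",cv2.resize(a,None,fx=6,fy=6,interpolation=2))
cv2.imwrite("pics/c2.png",cv2.resize(b,None,fx=5.4,fy=5.4,interpolation=2))
E
```

```text
(no output)
```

View pics/c1.png

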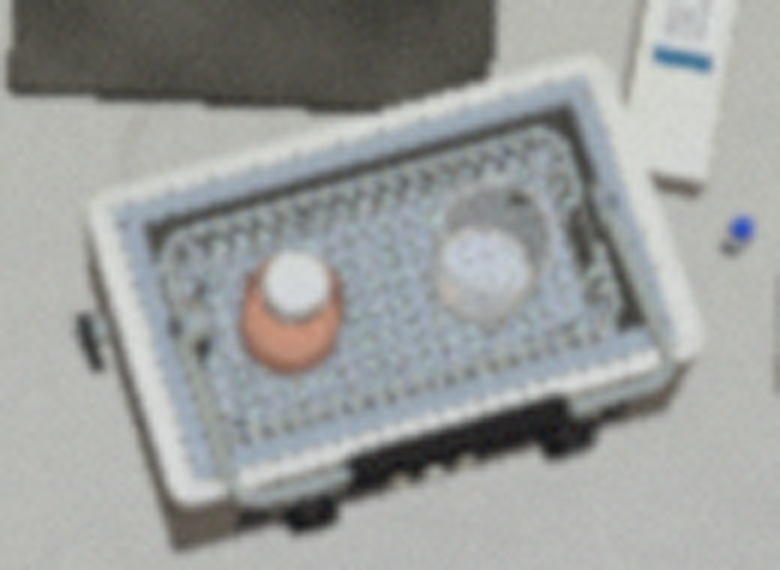

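View pics/c2.png

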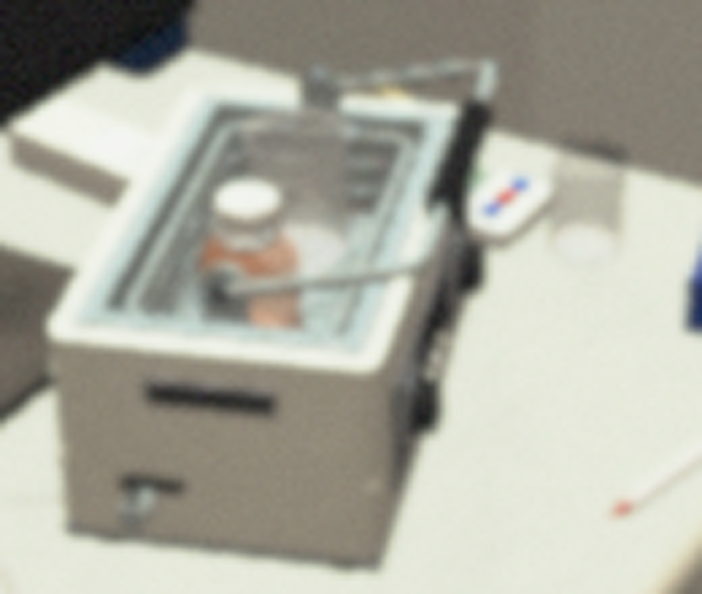

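The top crop shows the bath's upper corners at crop (92,205), (600,60), (703,345) and (185,500). The black sleeve runs from (350,468) to (570,410), and the handle corners are at (235,492) and (672,375). The scene crop shows the handle corners at (490,68) and (435,225), with the hinges at (320,88) and (225,282).

```bash
cat > h.py <<'E'
from station import bot
import numpy as np
def ray(n,u,v,cm=None):
    c=cm or bot.camera_model(n); M=c["cam_to_world"]
    d=M[:3,:3]@np.array([(u-c["cx"])/c["fx"],-(v-c["cy"])/c["fy"],-1]); return M[:3,3],d/np.linalg.norm(d)
def plane(n,u,v,z,cm=None):
    o,d=ray(n,u,v,cm); return o+d*(z-o[2])/d[2]
def tri(r1,r2):
    A=sum(np.eye(3)-np.outer(d,d) for o,d in(r1,r2)); b=sum((np.eye(3)-np.outer(d,d))@o for o,d in(r1,r2))
    p=np.linalg.solve(A,b); return p,max(np.linalg.norm(np.cross(p-o,d)) for o,d in(r1,r2))
def proj(n,p):
    c=bot.camera_model(n); q=np.linalg.inv(c["cam_to_world"])@np.r_[p,1]
    return np.array([c["cx"]+c["fx"]*q[0]/-q[2], c["cy"]+c["fy"]*q[1]/q[2]])
E
python3 - <<'E'
from h import *
np.set_printoptions(precision=4,suppress=True)
T=lambda x,y:(250+x/6,130+y/6); S=lambda x,y:(220+x/5.4,145+y/5.4)
C=np.array([plane("top",*T(*p),.12) for p in((92,205),(600,60),(703,345),(185,500))]);print(C,C.mean(0))
print([np.linalg.norm(C[i]-C[i-1]) for i in range(4)])
for p in((0,1),(3,2)): d=C[p[0]]-C[p[1]];print("yaw",np.arctan2(-d[0],d[1]))
for nm,t,s in(("cornR",(672,375),(490,68)),("cornL",(235,492),(435,225)),("hinL",(200,345),(225,282)),("hinR",(583,215),(320,88))): print(nm,tri(ray("top",*T(*t)),ray("scene",*S(*s))))
for z in(.13,.15,.17): print(z,plane("top",*T(350,468),z),plane("top",*T(570,410),z))
E
```

```text
[[ 0.5637  0.0082  0.12  ]
 [ 0.6462 -0.2186  0.12  ]
 [ 0.5145 -0.2681  0.12  ]
 [ 0.4305 -0.0413  0.12  ]] [ 0.5387 -0.13    0.12  ]
[np.float64(0.14211628390794107), np.float64(0.24139618507888203), np.float64(0.14061943449493794), np.float64(0.24186863333814768)]
yaw 0.34863951469604104
yaw 0.35484578818015317
cornR (array([ 0.4914, -0.2489,  0.155 ]), np.float64(0.0006804998486994787))
cornL (array([ 0.419 , -0.0638,  0.1801]), np.float64(0.0037566960015892564))
hinL (array([ 0.502 , -0.0416,  0.136 ]), np.float64(0.005254986507745912))
hinR (array([ 0.5657, -0.2099,  0.1422]), np.float64(0.000798946358192046))
0.13 [ 0.4469 -0.1128  0.13  ] [ 0.4788 -0.2085  0.13  ]
0.15 [ 0.4425 -0.1118  0.15  ] [ 0.4738 -0.206   0.15  ]
0.17 [ 0.438  -0.1108  0.17  ] [ 0.4688 -0.2036  0.17  ]
```

carry_out(series=[{"dp":[1,2,2],"twist":0.1,"jaw":6},{"dp":[3,6,4],"twist":0.25,"jaw":6},{"dp":[6,10.5,6],"twist":0.4,"jaw":6},{"dp":[8.5,15,6],"twist":0.55,"jaw":6},{"dp":[11,19.5,6],"twist":0.7,"jaw":6},{"dp":[13.5,24,6],"twist":0.85,"jaw":6},{"dp":[16,28.5,6],"twist":1.0,"jaw":6},{"dp":[18.5,33,6],"twist":1.15,"jaw":6},{"dp":[21,37,6],"twist":1.3,"jaw":6},{"dp":[22.5,40,6],"twist":1.4,"jaw":6}], grip_force=10)

```text
t: 1.1
tcp_pos: [0.4382, -0.1855, 0.3015]
ee_rot: [0.0, 0.64, 0.769, -0.0]
ft_force: [0.4, -0.5, 0.5]
grip_width: 0.0598
finger_force: 0.0
```

carry_out(series=[{"dp":[1,1.2,0],"twist":0.08,"jaw":6},{"dp":[1.8,2.6,0],"twist":0.15,"jaw":6},{"dp":[1.8,2.6,0],"twist":0.15,"jaw":6},{"dp":[1.8,2.6,0],"twist":0.15,"jaw":6}])

```text
t: 1.5
tcp_pos: [0.4551, -0.1623, 0.3014]
ee_rot: [-0.0, 0.584, 0.812, -0.0]
ft_force: [0.1, -0.0, 0.2]
grip_width: 0.0602
finger_force: 0.0
```

```bash
python3 - <<'E'
from h import *
import cv2,pickle
s=bot.read_state();print(s["tcp_pos"],s["ee_rot"]);cm=bot.camera_model("wrist");im=bot.get_image("wrist")
pickle.dump((cm,im),open("w1.pkl","wb"));cv2.imwrite("pics/w1.png",im[:,:,::-1]);print(cm)
E
```

```text
[ 0.45507403 -0.16229859  0.30135883] [-2.00022219e-04  5.83806222e-01  8.11892992e-01 -1.56689989e-04]
{'fx': 335.02178936470347, 'fy': 335.02178936470347, 'cx': 275.095242507326, 'cy': 209.13206411979039, 'cam_to_world': array([[ 9.48257195e-01, -3.05716259e-01, -8.57079985e-02,
         4.31675319e-01],
       [ 3.17503015e-01,  9.12750237e-01,  2.57058049e-01,
        -9.30475108e-02],
       [-3.56829027e-04, -2.70969692e-01,  9.62587813e-01,
         4.44238227e-01],
       [ 0.00000000e+00,  0.00000000e+00,  0.00000000e+00,
         1.00000000e+00]])}
```

View pics/w1.png

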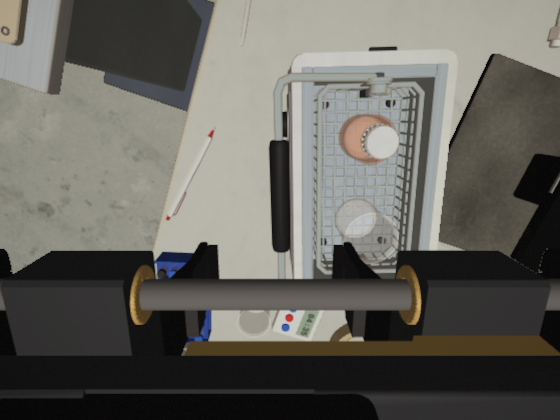

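The wrist view shows the black sleeve standing upright in the image, from (280,141) to (281,251). The hinge at the bottle end is near (377,86). The bath's rim corners are near (293,55) and (455,52).

```bash
python3 - <<'E'
from h import *
import cv2,pickle
np.set_printoptions(precision=4,suppress=True)
cm,im=pickle.load(open("w1.pkl","rb"))
m=np.zeros(im.shape[:2],np.uint8); m[135:262,262:298]=(im[135:262,262:298].max(2)<60)
n,l,st,ce=cv2.connectedComponentsWithStats(m); k=1+st[1:,4].argmax(); print(st[k],ce[k])
ys,xs=np.where(l==k); y0,y1=ys.min(),ys.max()+1
p=np.polyfit(ys,xs,1); a=(np.polyval(p,y0)+.5,y0);b=(np.polyval(p,y1)+.5,y1);w=np.median(np.bincount(ys-y0)); print(a,b,"width",w)
for z in(.13,.14,.15,.16,.17,.18):
    A=plane("",*a,z,cm);B=plane("",*b,z,cm);d=A-B
    print(z,(A+B)/2,np.linalg.norm(d),"yaw",np.arctan2(-d[0],d[1]))
print("hinge",plane("",377,86,.135,cm))
for q in((293,55),(455,52)):print("bathcorner",plane("",*q,.12,cm))
# two-view with top sleeve end points
T=lambda x,y:(250+x/6,130+y/6)
print(tri(ray("",*a,cm),ray("top",*T(350,468))),tri(ray("",*b,cm),ray("top",*T(570,410))))
E
```

```text
[ 270  140   20  112 2031] [279.8774 194.5485]
(np.float64(279.2426024896869), np.int64(140)) (np.float64(281.57259063340234), np.int64(252)) width 19.0
0.13 [ 0.4612 -0.1653  0.13  ] 0.11118866604134316 yaw 0.3476329141757622
0.14 [ 0.4603 -0.163   0.14  ] 0.10765031021775039 yaw 0.3476329141757623
0.15 [ 0.4593 -0.1607  0.15  ] 0.10411195439415764 yaw 0.3476329141757623
0.16 [ 0.4584 -0.1584  0.16  ] 0.10057359857056493 yaw 0.3476329141757623
0.17 [ 0.4575 -0.1561  0.17  ] 0.09703524274697216 yaw 0.3476329141757624
0.18 [ 0.4565 -0.1538  0.18  ] 0.09349688692337943 yaw 0.3476329141757624
hinge [ 0.5079 -0.0421  0.135 ]
bathcorner [ 0.4304 -0.0394  0.12  ]
bathcorner [0.566  0.0086 0.12  ]
(array([ 0.4415, -0.1115,  0.1544]), np.float64(4.551220816622516e-05)) (array([ 0.4739, -0.2058,  0.1575]), np.float64(0.002063229203516138))
```

carry_out(series=[{"dp":[0.3,0.3,-3],"twist":0.02,"jaw":5},{"dp":[0.3,0.3,-7],"twist":0.02,"jaw":5},{"dp":[0.3,0.3,-10.5],"twist":0.02,"jaw":5},{"dp":[0.3,0.3,-13],"twist":0.02,"jaw":5},{"dp":[0.3,0.3,-14],"twist":0.02,"jaw":5},{"dp":[0.3,0.3,-14],"twist":0.02,"jaw":5},{"dp":[0.3,0.3,-14],"twist":0.02,"jaw":5}], grip_force=8)

```text
t: 2.25
tcp_pos: [0.4589, -0.1594, 0.1628]
ee_rot: [0.001, 0.575, 0.818, 0.0]
ft_force: [0.4, 0.1, 0.7]
grip_width: 0.0502
finger_force: 0.0
```

carry_out(series=[{"dp":[0,0,0],"twist":0,"jaw":3.5},{"dp":[0,0,0],"twist":0,"jaw":2.5},{"dp":[0,0,0],"twist":0,"jaw":1.8},{"dp":[0,0,0],"twist":0,"jaw":1.2},{"dp":[0,0,0],"twist":0,"jaw":1.2},{"dp":[0,0,0],"twist":0,"jaw":1.2}], grip_force=8)

```text
t: 2.85
tcp_pos: [0.4583, -0.1589, 0.1616]
ee_rot: [-0.0, 0.575, 0.818, -0.0]
ft_force: [-0.7, 0.1, 0.2]
grip_width: 0.0163
finger_force: 8.0
```

```bash
python3 - <<'E'
from h import *
import cv2,pickle
s=bot.read_state();print(s["tcp_pos"],s["ft_force"],s["grip_width"],s["finger_force"]);cm=bot.camera_model("wrist");im=bot.get_image("wrist")
pickle.dump((cm,im),open("w2.pkl","wb"));cv2.imwrite("pics/w2.png",im[:,:,::-1])
E
```

```text
[ 0.45828513 -0.15887268  0.16156572] [-0.72650595  0.07080771  0.20186159] 0.016303402429255095 8.00024338066578
```

View pics/w2.png

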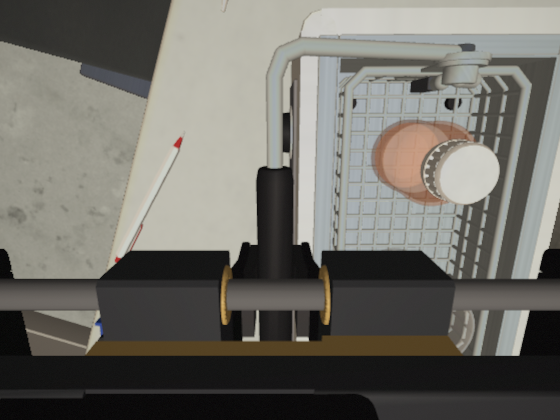

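The fingers hold the sleeve at about (275,250), and the bottle-end hinge shows at (462,70). I'll follow the arc in parts and watch the force.

carry_out(series=[{"dp":[0.18,0.06,0.58],"twist":0,"jaw":1.2},{"dp":[0.37,0.13,1.14],"twist":0,"jaw":1.2},{"dp":[0.65,0.23,1.76],"twist":0,"jaw":1.2},{"dp":[0.95,0.34,2.35],"twist":0,"jaw":1.2},{"dp":[1.3,0.47,2.9],"twist":0,"jaw":1.2},{"dp":[1.69,0.61,3.44],"twist":0,"jaw":1.2},{"dp":[1.69,0.61,3.44],"twist":0,"jaw":1.2}])

```text
t: 3.6
tcp_pos: [0.4761, -0.1524, 0.1969]
ee_rot: [0.0, 0.575, 0.818, 0.0]
ft_force: [-3.4, -0.4, 1.5]
grip_width: 0.0164
finger_force: 8.0
```

carry_out(series=[{"dp":[0.44,0.16,0.5],"twist":0,"jaw":1.2},{"dp":[0.89,0.32,0.96],"twist":0,"jaw":1.2},{"dp":[1.4,0.5,1.38],"twist":0,"jaw":1.2},{"dp":[1.91,0.68,1.77],"twist":0,"jaw":1.2},{"dp":[2.46,0.88,2.12],"twist":0,"jaw":1.2},{"dp":[3.02,1.08,2.42],"twist":0,"jaw":1.2},{"dp":[3.02,1.08,2.42],"twist":0,"jaw":1.2}])

```text
t: 4.3
tcp_pos: [0.506, -0.1427, 0.2219]
ee_rot: [0.001, 0.575, 0.818, -0.001]
ft_force: [-9.6, -1.9, 11.2]
grip_width: 0.0166
finger_force: 8.0
```

carry_out(series=[{"dp":[0,0,0.15],"twist":0,"jaw":1.2},{"dp":[0,0,0.3],"twist":0,"jaw":1.2},{"dp":[0,0,0.3],"twist":0,"jaw":1.2}])

```text
t: 4.6
tcp_pos: [0.5059, -0.1417, 0.2232]
ee_rot: [0.0, 0.575, 0.818, 0.0]
ft_force: [0.4, -0.4, -1.8]
grip_width: 0.0171
finger_force: 8.0
```

carry_out(series=[{"dp":[0.6,0.21,0.25],"twist":0,"jaw":1.2},{"dp":[1.2,0.43,0.48],"twist":0,"jaw":1.2},{"dp":[1.8,0.65,0.62],"twist":0,"jaw":1.2},{"dp":[1.8,0.65,0.62],"twist":0,"jaw":1.2}])

```text
t: 5.0
tcp_pos: [0.5247, -0.1355, 0.2308]
ee_rot: [0.001, 0.575, 0.818, 0.0]
ft_force: [-4.6, -1.7, 7.2]
grip_width: 0.0165
finger_force: 8.0
```

carry_out(series=[{"dp":[0.4,0.14,0.15],"twist":0,"jaw":1.2},{"dp":[0.8,0.29,0.22],"twist":0,"jaw":1.2},{"dp":[1.2,0.43,0.26],"twist":0,"jaw":1.2},{"dp":[1.6,0.58,0.28],"twist":0,"jaw":1.2},{"dp":[1.8,0.65,0.28],"twist":0,"jaw":1.2},{"dp":[1.8,0.65,0.28],"twist":0,"jaw":1.2},{"dp":[1.8,0.65,0.28],"twist":0,"jaw":1.2}])

```text
t: 5.7
tcp_pos: [0.5413, -0.1286, 0.2315]
ee_rot: [-0.001, 0.575, 0.818, 0.0]
ft_force: [-0.0, 0.2, -4.6]
grip_width: 0.0165
finger_force: 8.0
```

```bash
python3 - <<'E'
from h import *
import cv2
s=bot.read_state();print(s["tcp_pos"],s["ft_force"])
a=bot.get_image("scene")[120:255,220:350,::-1];b=bot.get_image("wrist")[:,:,::-1]
a=cv2.resize(a,(404,420),interpolation=2);o=np.hstack([a,cv2.resize(b,(390,292)).copy() if 0 else cv2.copyMakeBorder(cv2.resize(b,(390,292)),0,128,0,0,0)])
cv2.imwrite("pics/s3.png",o)
E
```

```text
[ 0.54133821 -0.12855849  0.23152476] [-0.0199941   0.22895585 -4.56222826]
```

View pics/s3.png

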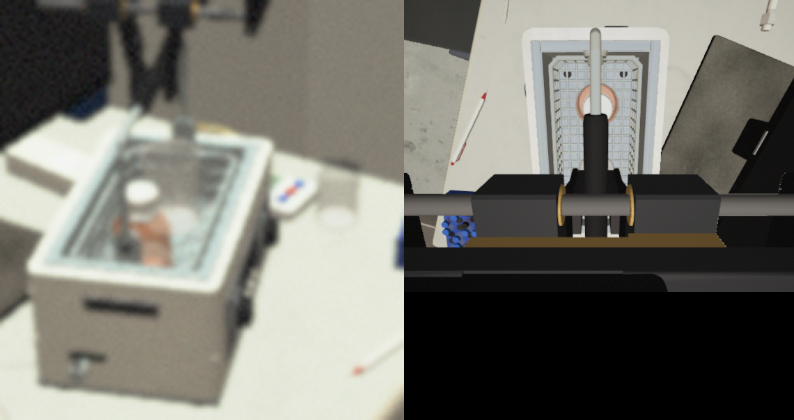

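The handle now hides the bottle-end hinge, and the rod lies on the basket's centre line, so it looks upright. I'll nudge it against its stop, firm up the grip, then lift smoothly.

carry_out(series=[{"dp":[0.1,0.04,-0.15],"twist":0,"jaw":1.2},{"dp":[0.2,0.07,-0.15],"twist":0,"jaw":1.2},{"dp":[0.2,0.07,-0.15],"twist":0,"jaw":1.2},{"dp":[0.2,0.07,-0.15],"twist":0,"jaw":1.2}], grip_force=8)

```text
t: 6.2
tcp_pos: [0.5438, -0.1288, 0.2312]
ee_rot: [0.001, 0.575, 0.818, -0.0]
ft_force: [-0.7, -4.3, 4.0]
grip_width: 0.0168
finger_force: 8.0
```

carry_out(series=[{"dp":[0,0,0],"twist":0,"jaw":0.8},{"dp":[0,0,0],"twist":0,"jaw":0.8},{"dp":[0,0,0],"twist":0,"jaw":0.8}], grip_force=35)

```text
t: 6.5
tcp_pos: [0.5438, -0.1288, 0.2312]
ee_rot: [0.001, 0.575, 0.818, -0.0]
ft_force: [-0.6, -5.1, 3.8]
grip_width: 0.0155
finger_force: 35.0
```

carry_out(series=[{"dp":[0,0,0.2],"twist":0,"jaw":0.8},{"dp":[0,0,0.5],"twist":0,"jaw":0.8},{"dp":[0,0,0.9],"twist":0,"jaw":0.8},{"dp":[0,0,1.3],"twist":0,"jaw":0.8},{"dp":[0,0,1.7],"twist":0,"jaw":0.8},{"dp":[0,0,1.9],"twist":0,"jaw":0.8},{"dp":[0,0,2],"twist":0,"jaw":0.8},{"dp":[0,0,2],"twist":0,"jaw":0.8}])

```text
t: 7.3
tcp_pos: [0.5436, -0.1282, 0.2507]
ee_rot: [0.0, 0.575, 0.818, 0.0]
ft_force: [0.5, 0.0, -5.9]
grip_width: 0.016
finger_force: 35.0
```

```bash
python3 - <<'E'
from h import *
import cv2
s=bot.read_state();print(s["tcp_pos"],s["ft_force"],s["wrist_torque"],s["grip_width"])
a=bot.get_image("scene")[110:235,225:345,::-1];b=bot.get_image("wrist")[:,:,::-1]
o=np.hstack([cv2.resize(a,(403,420),interpolation=2),cv2.resize(b[:280,120:384],(396,420))])
cv2.imwrite("pics/s4.png",o)
E
```

```text
[ 0.54356578 -0.12820195  0.25074047] [ 0.52411854  0.03051193 -5.87538027] [-0.07464024 -0.12986203 -0.01021166] 0.01598741241697383
```

View pics/s4.png

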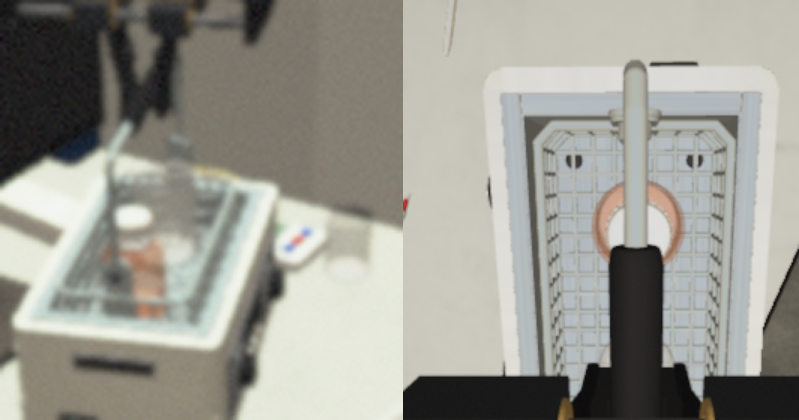

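The basket is off the floor (5.9 N). The hinge disc shows centred under the rod at (635,120), so the handle is seated, and the bottle stands upright. I'll continue the lift.

carry_out(series=[{"dp":[0,0,0.3],"twist":0,"jaw":0.8},{"dp":[0,0,0.9],"twist":0,"jaw":0.8},{"dp":[0,0,1.8],"twist":0,"jaw":0.8},{"dp":[0,0,2.8],"twist":0,"jaw":0.8},{"dp":[0,0,3.8],"twist":0,"jaw":0.8},{"dp":[0,0,4.8],"twist":0,"jaw":0.8},{"dp":[0,0,5.8],"twist":0,"jaw":0.8},{"dp":[0,0,6.8],"twist":0,"jaw":0.8},{"dp":[0,0,7.6],"twist":0,"jaw":0.8},{"dp":[0,0,8.2],"twist":0,"jaw":0.8}])

```text
t: 8.4
tcp_pos: [0.5437, -0.1282, 0.3335]
ee_rot: [0.0, 0.575, 0.818, 0.0]
ft_force: [0.2, 0.2, -4.8]
grip_width: 0.0159
finger_force: 35.0
```

carry_out(series=[{"dp":[0,0,0.3],"twist":0,"jaw":0.8},{"dp":[-0.2,0,0.5],"twist":0,"jaw":0.8},{"dp":[-0.2,0,0.5],"twist":0,"jaw":0.8},{"dp":[-0.2,0,0.5],"twist":0,"jaw":0.8},{"dp":[-0.2,0,0.5],"twist":0,"jaw":0.8},{"dp":[-0.2,0,0.5],"twist":0,"jaw":0.8},{"dp":[-0.2,0,0.5],"twist":0,"jaw":0.8},{"dp":[-0.2,0,0.5],"twist":0,"jaw":0.8},{"dp":[-0.2,0,0.5],"twist":0,"jaw":0.8},{"dp":[-0.2,0,0.5],"twist":0,"jaw":0.8}])

```text
t: 9.4
tcp_pos: [0.5416, -0.1282, 0.3377]
ee_rot: [0.0, 0.575, 0.818, 0.0]
ft_force: [0.2, -0.2, -5.0]
grip_width: 0.0158
finger_force: 35.0
```

```bash
python3 - <<'E'
from h import *
import cv2
s=bot.read_state();print(s["tcp_pos"],s["ft_force"],s["wrist_torque"],s["grip_width"])
a=bot.get_image("scene")[90:235,220:345,::-1];b=bot.get_image("wrist")[:,:,::-1]
o=np.hstack([cv2.resize(a,(362,420),interpolation=2),cv2.resize(b[:280,120:384],(396,420))])
cv2.imwrite("pics/s5.png",o)
E
```

```text
[ 0.54155848 -0.1282278   0.33768607] [ 0.18769786 -0.18380049 -4.95966563] [-0.01851098 -0.09057312 -0.02031464] 0.015767032105109827
```

View pics/s5.png

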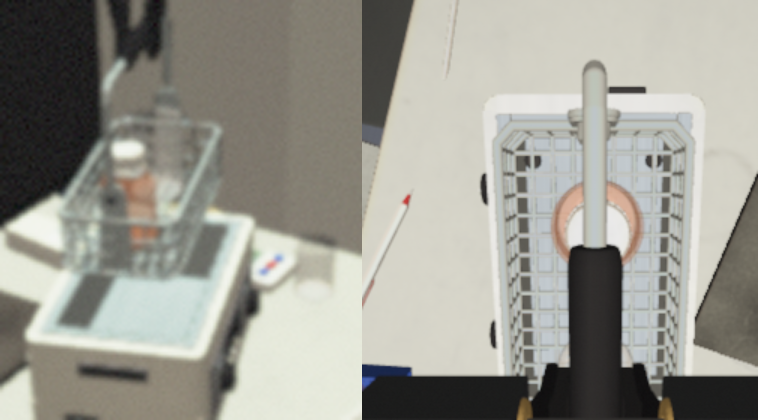

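The basket hangs level and clear of the bath, with bottle and beaker upright and the handle centred over its hinge. The TCP rose about 10.6 cm, which puts the feet roughly 4 cm above the rim. I'm handing it in.

```bash
python3 -c "
from station import bot
print(bot.close_job())"
```

```text
the job is handed in; nothing more can be done
None
```

I swung the handle upright, lifted the basket out by it with the bottle and beaker standing, and handed in with it held level and still about 4 cm above the tank's rim; the hand-in returned no verdict.

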